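# Check two trolley hand levers stop short of the bar

### The arm

A 7-joint arm with a two-finger parallel gripper is mounted at the origin on a cart in front of the work surface, level with it; the furniture and walls round the work are solid. World frame = base frame: x ahead of the robot, y to its left, z up, the work surface at z = 0. Lengths are in m, angles in rad, forces in N, time in s.
With the tool pointing down it reaches from about 0.4 to 0.85 m from the base axis. Payload 10.4 kg.
Tool frame: the origin (TCP) lies midway between the tips of the shut fingers; the grasp point (between the pads) lies 19 mm behind it; z points along the fingers, x is the direction in which the jaws open and shut, and the axes are right-handed (so a half turn about z gives the same grasp; the last joint's range is limited). The gripper opens to 85 mm and grips with 20 to 120 N. Pads are 22 mm wide; open, the fingers measure 114 mm over their backs; the gripper's body (76 mm by 85 mm) begins 54 mm behind the grasp point. The pads swing forward as they close: fully open they stand 13 mm farther back than shut.
Start: joints at [-1.304, 0.332, -0.065, 1.46, 0.022, 1.35, -0.088], TCP at [0.179, 0.599, 0.231] pointing down, gripper open.
Joint ranges: [-2.6, 2.6], [-0.5, 2.12], [-1.47, 1.34], [0.16, 2.42], [-1.27, 4.41], [0.06, 2.06], [-2.6, 2.6]. Speed limits (rad/s): [2.22, 2.22, 2.79, 2.79, 3.14, 3.14, 3.14].

### API

Orientations are given as a 3x3 rotation matrix whose columns are the frame's x, y, z axes.
In Python, from station import observe, eyes, arm gives the robot as it stands.
- The arm moves only by the tool drive_tool, never from a script. Its argument "motion" is a list of rows, each an object of numbers: "tx", "ty", "tz": the shift along the world's x, y, z as a fraction of full scale; "rx", "ry", "rz": the turn, a rotation vector about the world's x, y, z as a fraction of full scale; "gripper": the finger opening in mm, from 0 to 85.4. In form: [{"tx": .., "ty": .., "tz": .., "rx": .., "ry": .., "rz": .., "gripper": ..}, ...]. A call has exactly 10 rows; each row shifts and turns the commanded pose from where the row before left it; what a row does not reach is not made up. Full scale, the value 1, is 0.05 m for a shift and 180 degrees for a turn. A row lasts 1/8 s, in which the tool goes at most 62.5 mm and 10.7 degrees, less where a joint would pass 70% of its speed; a pose out of reach is approached as far as the arm can. A call with a number of a shift or a turn outside -1 to 1 is refused whole. A call with a gripper value outside its range is refused whole. The fingers move at their own pace and stop on an object; "newtons" is the grip in N (left out, the last holds). Time passes only in rows, so rows that do not move let the fingers close, or fill a call up. It gives the time, the measured TCP pose, the force and the opening at its end, in the units of the state.
- observe(): the state, without advancing time (a new reading comes with each control period).
- eyes.capture(name): name is "side" or "top"; returns a dict with "frame" (420x560x3 uint8, red, green, blue), "K" (3x3 intrinsics, pixels), "pose" (4x4, takes a point from camera to world coordinates). Camera axes: x right, y down, z forward; pixel columns grow to the right and rows downward; lengths in m; the calibration is good to about 2 mm. A picture is of the moment at which its call begins. There is no depth.
- arm.sign_off(): hands the job in, once; it reports no verdict.
The state is a dict: "time_s": time; "joints": joint angles; "dq": joint speeds; "joint_efforts": joint torques, N m; "tool_pos": TCP position; "tool_rot": TCP orientation; "force": force on the tool from outside, world axes, zero at the start; "moment": the same for the moment, N m; "grip_width": opening from 0.0 (shut) to 1.0 (fully open).
Only numpy, scipy, OpenCV 4.12 (cv2) and the standard library are available. Lean on these libraries where they do the work, as an engineer would, in place of code of your own. Each camera call takes 0.05 s, during which the arm holds its last target. There are 200 camera calls.

### The job

Two hand-lever grips from the gas-cylinder trolley stand on the bench for checking that each lever stops short of its bar. With the backs of your fingers push the long lever in from its outer side until it comes up against its stop, keep it there for a second and let it spring right back; then push the short lever in to its stop in the same way and finish while still holding it there, so that the gap can be looked at. Push firmly but do not force them, do not grip anything or touch the bars, and leave the small things standing around alone.

Things in the scene. Friction and masses are not known exactly. Their poses are not given: they have to be found in the camera images.
- long_stand: bench stand of the long-lever grip, fixed to the bench; base plate 110 x 200 mm, 12 mm high, highest parts 108 mm up; origin at the centre of the underside. Own x points from lever to bar (away from the robot, turned at most 0.35 rad), own y along the bar. The level lever, 135 mm from pivot to tip, pivots at own x -2, y -70 mm and points to own +y
- long_bar (a point): level round bar of the long-lever grip, 22 mm thick with a black sleeve 28 mm thick, along its own y, with the lever's bracket and the stop screw; this point is the bar's middle, on its centre line, 85 mm above the bench, 34 mm along the stand's own x
- long_press (a point): point on the long lever's outer face (away from the bar) where the fingers push, 85 mm above the bench, 25 mm short of the tip. Blade 10 mm thick, 74 to 96 mm above the bench, free space below it down to the base plate. It travels 44 mm to the stop, mainly along the stand's own x; takes about 2 N at first, about 6 N just before the stop; springs back by itself
- long_lever (a joint): turn of the long lever in rad: 0 at rest, sprung away from the bar (leaning out 0.42 rad from parallel); 0.40 pressed in fully, against its stop screw, nearly parallel to the bar with about 14 mm left between them
- short_stand: bench stand of the short-lever grip, fixed to the bench; base plate 110 x 200 mm, 12 mm high, highest parts 108 mm up; origin at the centre of the underside. Own x points from lever to bar (away from the robot, turned at most 0.35 rad), own y along the bar. The level lever, 85 mm from pivot to tip, pivots at own x -2, y +70 mm and points to own -y
- short_bar (a point): level round bar of the short-lever grip, 22 mm thick with a black sleeve 28 mm thick, along its own y, with the lever's bracket and the stop screw; this point is the bar's middle, on its centre line, 85 mm above the bench, 34 mm along the stand's own x
- short_press (a point): point on the short lever's outer face (away from the bar) where the fingers push, 85 mm above the bench, 25 mm short of the tip. Blade 10 mm thick, 74 to 96 mm above the bench, free space below it down to the base plate. It travels 24 mm to the stop, mainly along the stand's own x; takes about 2 N at first, about 6 N just before the stop; springs back by itself
- short_lever (a joint): turn of the short lever in rad: 0 at rest, sprung away from the bar (leaning out 0.42 rad from parallel); 0.40 pressed in fully, against its stop screw, nearly parallel to the bar with about 14 mm left between them
- vial: capped glass sample vial, 27 mm wide, 60 mm high, standing between the two stands; its origin is the centre of its underside; a bystander, to be left alone
- glass_beaker: glass beaker, 54 mm wide, 66 mm high, behind the stands; its origin is the centre of its underside; a bystander, to be left alone
- thread_spool: spool of thread, 39 mm wide, 36 mm high, behind the stands; its origin is the centre of its underside; a bystander, to be left alone
- small_crucible: small light-coloured crucible, 26 mm wide, 18 mm high, in front of the stands; its origin is the centre of its underside; a bystander, to be left alone

How it is judged:
By the outcome, as a careful person would: the job done as asked, in the order asked, and still so for the second after the job is handed in, while the arm keeps its last pose, push and grip.
It also fails if it takes over 53 s, if anything falls off the work surface, if the arm or the gripper's body presses on something with over 40 N, if the wrist force passes 120 N, or if a joint passes its speed limit or range.

## Working session

There is one attempt and no reset: what is moved stays moved. The work goes in short steps, Python scripts to look and compute and a tool call to move; the robot and the scene stay as the last step left them, time stands still between calls to the robot, and variables do not carry over. Pictures are saved under pics/ and viewed, on a budget of 10 in all, crops included, one or two more only if the job needs it, and the job is handed in when it is done.

Besides the shell and the picture viewer there is one more tool, called as a command line: name --argument value ..., lists and objects as JSON in quotes. drive_tool: Moves the arm, as the interface text tells. Shift numbers are shares of 0.05 m and turn numbers shares of 180 degrees, none past 1 either way. Its arguments: {"type":"object","properties":{"motion":{"type":"array","items":{"type":"object","properties":{"tx":{"type":"number","minimum":-1,"maximum":1},"ty":{"type":"number","minimum":-1,"maximum":1},"tz":{"type":"number","minimum":-1,"maximum":1},"rx":{"type":"number","minimum":-1,"maximum":1},"ry":{"type":"number","minimum":-1,"maximum":1},"rz":{"type":"number","minimum":-1,"maximum":1},"gripper":{"type":"number"}}}},"newtons":{"type":"number"}},"required":["motion"]}

```bash
mkdir -p pics
python3 - <<'E'
from station import observe, eyes
import cv2,numpy as np
np.set_printoptions(precision=4,suppress=True)
for n in("top","side"):
    c=eyes.capture(n);cv2.imwrite(f"pics/{n}0.png",cv2.resize(c["frame"][:,:,::-1],(800,600),interpolation=cv2.INTER_CUBIC));np.savez(f"{n}.npz",K=c["K"],pose=c["pose"]);print(n,c["K"],c["pose"])
s=observe();print(s)
E
```

```text
top [[393.2758   0.     284.2159]
 [  0.     393.2758 204.5615]
 [  0.       0.       1.    ]] [[ 0.0057 -0.993   0.1177  0.4613]
 [-0.9996 -0.009  -0.0273  0.0158]
 [ 0.0281 -0.1175 -0.9927  0.9304]
 [ 0.      0.      0.      1.    ]]
side [[386.3329   0.     274.8958]
 [  0.     386.3329 210.4831]
 [  0.       0.       1.    ]] [[ 0.9887 -0.0908  0.1191  0.4654]
 [-0.1495 -0.6436  0.7507 -0.6367]
 [ 0.0085 -0.76   -0.6499  0.658 ]
 [ 0.      0.      0.      1.    ]]
{'time_s': 0.1, 'joints': array([-1.3036,  0.3328, -0.0647,  1.4609,  0.0216,  1.3499, -0.0885]), 'dq': array([-0.    , -0.0012, -0.0003, -0.0025, -0.0018,  0.0012,  0.0011]), 'joint_efforts': array([  0.0016, -62.6743,   0.0492, -39.2427,   0.0164,   0.0069,
        -0.    ]), 'tool_pos': array([0.1785, 0.5986, 0.2306]), 'tool_rot': array([[ 0.2857,  0.9583, -0.0003],
       [ 0.9583, -0.2857, -0.0012],
       [-0.0013,  0.0001, -1.    ]]), 'force': array([-0.1478, -0.0901, -1.1586]), 'moment': array([-0.0461,  0.0111, -0.0169]), 'grip_width': 0.99951909992168}
```

View pics/top0.png

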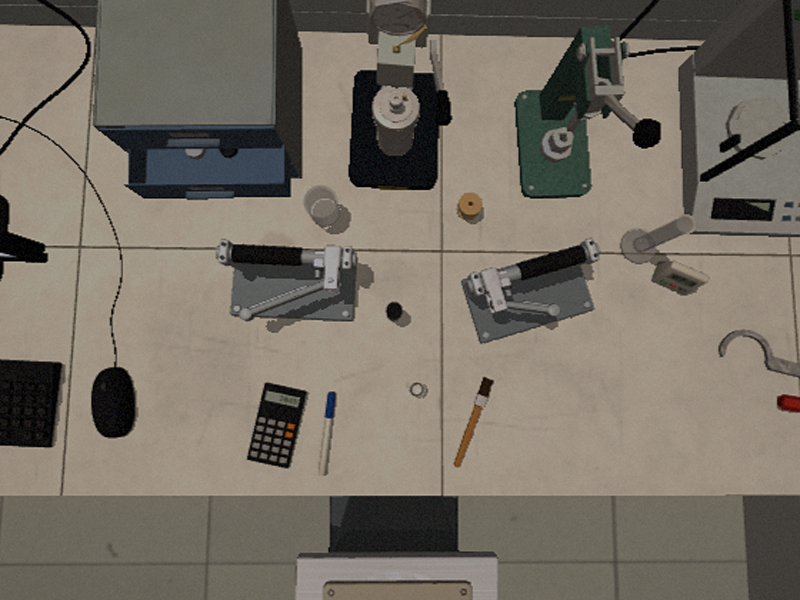

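View pics/side0.png

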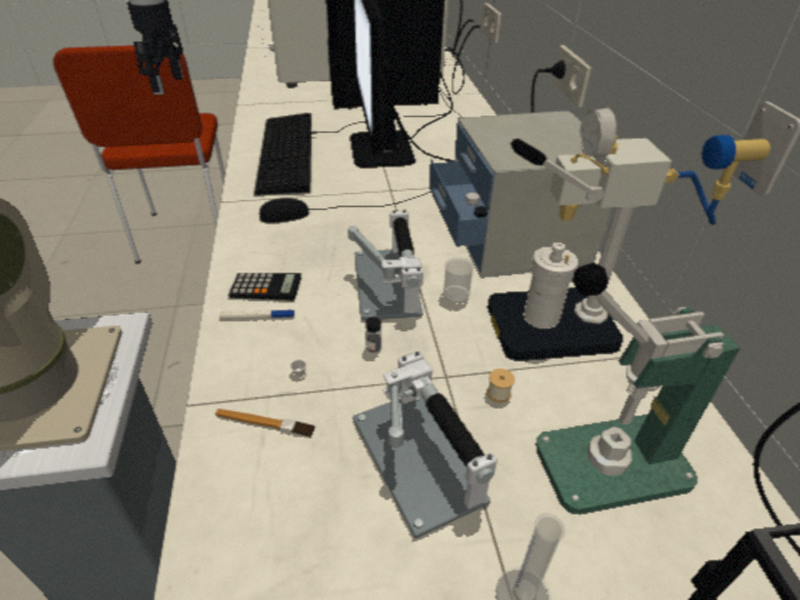

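```bash
cat > h.py <<'E'
import numpy as np
from scipy.optimize import least_squares
C={n:np.load(f"{n}.npz") for n in("top","side")}
def proj(n,P):
    T=np.linalg.inv(C[n]["pose"]);p=T[:3,:3]@P+T[:3,3];q=C[n]["K"]@p;return (q[:2]/q[2]+.5)/.7-.5
def ray(n,uv,z):
    d=C[n]["pose"][:3,:3]@np.linalg.solve(C[n]["K"],[(uv[0]+.5)*.7-.5,(uv[1]+.5)*.7-.5,1]);o=C[n]["pose"][:3,3];return o+d*(z-o[2])/d[2]
def W(s,p):
    c,q=np.cos(s[2]),np.sin(s[2]);return np.array([s[0]+c*p[0]-q*p[1],s[1]+q*p[0]+c*p[1],p[2]])
def press(s,th,L,sg):  # press point on outer face, outward normal angle
    a=.42-th; d=np.array([-np.sin(a),sg*np.cos(a)]); n=np.array([-np.cos(a),-sg*np.sin(a)])
    p=np.array([-.002,-sg*.07])+d*(L-.025)+n*.005
    return W(s,[*p,.085]),n
E
python3 - <<'E'
from h import *
np.set_printoptions(precision=4,suppress=True)
def tip(L,sg): return (-.002-L*np.sin(.42),-sg*.07+sg*L*np.cos(.42),.090)
obs={"long":[("top",(232,319),(-.055,.1,.012)),("top",(354,321),(-.055,-.1,.012)),
 ("side",(363,318),(-.055,-.1,.012)),("side",(421,316),(.055,-.1,.012)),("side",(357,252),(-.055,.1,.012)),("top",(246,314),tip(.130,1))],
"short":[("top",(483,342),(-.055,.1,.012)),("top",(594,309),(-.055,-.1,.012)),("top",(462,281),(.055,.1,.012)),
 ("side",(357,415),(-.055,.1,.012)),("side",(415,535),(-.055,-.1,.012)),("side",(489,500),(.055,-.1,.012)),("top",(554,311),tip(.080,-1))]}
for k,o in obs.items():
    f=lambda s:np.concatenate([proj(n,W(s,p))-uv for n,uv,p in o])
    r=least_squares(f,[.5,.1 if k=="long" else -.2,0],loss="soft_l1");s=r.x
    print(k,s);print(f(s).reshape(-1,2).round(1).tolist())
    L,sg=(.135,1) if k=="long" else (.085,-1)
    for th in(0,.2,.4):
        p,n=press(s,th,L,sg);print(th,p,"push dir yaw",np.arctan2(-n[1],-n[0])+s[2])
    print("pivot px",proj("top",W(s,(-.002,-sg*.07,.085))),"barends",[proj("top",W(s,(.034,y,.085))).round() for y in(-.1,.1)])
print("vial",ray("top",(394,311),.06),"crucible",ray("top",(418,390),.018))
E
```

```text
long [ 0.58    0.1724 -0.0326]
[[-0.4, -2.5], [0.9, 0.4], [-2.3, -0.8], [2.2, -3.4], [-3.6, -1.2], [5.6, -0.0]]
0 [0.5296 0.2024 0.085 ] push dir yaw 0.38743954351728477
0.2 [0.5503 0.2096 0.085 ] push dir yaw 0.18743954351728476
0.4 [0.5721 0.2125 0.085 ] push dir yaw -0.012560456482715268
pivot px [333.7054 282.4779] barends [array([355., 260.]), array([222., 254.])]
short [ 0.5683 -0.213   0.296 ]
[[-1.3, 1.9], [2.3, 0.3], [-0.3, -1.0], [-5.4, -0.2], [-0.1, 1.2], [3.0, 0.1], [-3.3, -0.9]]
0 [ 0.5336 -0.2055  0.085 ] push dir yaw -0.12398682674420175
0.2 [ 0.5456 -0.2068  0.085 ] push dir yaw 0.07601317325579826
0.4 [ 0.5575 -0.2057  0.085 ] push dir yaw 0.27601317325579827
pivot px [497.7297 303.4438] barends [array([595., 250.]), array([472., 286.])]
vial [0.5353 0.0107 0.06  ] crucible [ 0.4121 -0.029   0.018 ]
```

drive_tool --motion '[{"tx":0.58,"ty":-0.84,"rz":-0.0285,"gripper":0},{"tx":0.58,"ty":-0.84,"rz":-0.0285,"gripper":0},{"tx":0.58,"ty":-0.84,"rz":-0.0285,"gripper":0},{"tx":0.58,"ty":-0.84,"rz":-0.0285,"gripper":0},{"tx":0.58,"ty":-0.84,"rz":-0.0285,"gripper":0},{"tx":0.58,"ty":-0.84,"rz":-0.0285,"gripper":0},{"tx":0.58,"ty":-0.84,"rz":-0.0285,"gripper":0},{"tx":0.58,"ty":-0.84,"rz":-0.0285,"gripper":0},{"tx":0.58,"ty":-0.84,"rz":-0.0285,"gripper":0},{"tx":0.58,"ty":-0.84,"rz":-0.0285,"gripper":0}]'

```text
validation failed for argument at $.mo...
```

drive_tool --motion '[{"tx":0.58,"ty":-0.84,"tz":0,"rx":0,"ry":0,"rz":-0.0285,"gripper":0},{"tx":0.58,"ty":-0.84,"tz":0,"rx":0,"ry":0,"rz":-0.0285,"gripper":0},{"tx":0.58,"ty":-0.84,"tz":0,"rx":0,"ry":0,"rz":-0.0285,"gripper":0},{"tx":0.58,"ty":-0.84,"tz":0,"rx":0,"ry":0,"rz":-0.0285,"gripper":0},{"tx":0.58,"ty":-0.84,"tz":0,"rx":0,"ry":0,"rz":-0.0285,"gripper":0},{"tx":0.58,"ty":-0.84,"tz":0,"rx":0,"ry":0,"rz":-0.0285,"gripper":0},{"tx":0.58,"ty":-0.84,"tz":0,"rx":0,"ry":0,"rz":-0.0285,"gripper":0},{"tx":0.58,"ty":-0.84,"tz":0,"rx":0,"ry":0,"rz":-0.0285,"gripper":0},{"tx":0.58,"ty":-0.84,"tz":0,"rx":0,"ry":0,"rz":-0.0285,"gripper":0},{"tx":0.58,"ty":-0.84,"tz":0,"rx":0,"ry":0,"rz":-0.0285,"gripper":0}]'

```text
time_s: 1.35
tool_pos: [0.4692, 0.1774, 0.2312]
tool_rot: [[0.928, 0.374, -0.0], [0.374, -0.928, 0.0], [-0.0, -0.0, -1.0]]
force: [-0.1, -0.8, 0.1]
grip_width: 0.005
```

drive_tool --motion '[{"tx":0,"ty":0.02,"tz":-0.332,"rx":0,"ry":0,"rz":0,"gripper":0},{"tx":0,"ty":0.02,"tz":-0.332,"rx":0,"ry":0,"rz":0,"gripper":0},{"tx":0,"ty":0.02,"tz":-0.332,"rx":0,"ry":0,"rz":0,"gripper":0},{"tx":0,"ty":0.02,"tz":-0.332,"rx":0,"ry":0,"rz":0,"gripper":0},{"tx":0,"ty":0.02,"tz":-0.332,"rx":0,"ry":0,"rz":0,"gripper":0},{"tx":0,"ty":0.02,"tz":-0.332,"rx":0,"ry":0,"rz":0,"gripper":0},{"tx":0,"ty":0.02,"tz":-0.332,"rx":0,"ry":0,"rz":0,"gripper":0},{"tx":0,"ty":0.02,"tz":-0.332,"rx":0,"ry":0,"rz":0,"gripper":0},{"tx":0,"ty":0.02,"tz":-0.332,"rx":0,"ry":0,"rz":0,"gripper":0},{"tx":0,"ty":0.02,"tz":-0.332,"rx":0,"ry":0,"rz":0,"gripper":0}]'

```text
time_s: 2.6
tool_pos: [0.4686, 0.189, 0.0642]
tool_rot: [[0.927, 0.376, 0.0], [0.376, -0.927, 0.0], [0.0, 0.0, -1.0]]
force: [0.4, -0.2, -0.5]
grip_width: 0.001
```

Run:
```python
from station import observe, eyes
import cv2,numpy as np
a=eyes.capture("top")["frame"][130:270,120:300,::-1];b=eyes.capture("side")["frame"][100:270,190:370,::-1]
f=lambda i,h:cv2.resize(i,(400,h),interpolation=cv2.INTER_CUBIC)
cv2.imwrite("pics/p1.png",np.hstack([f(a,380),f(b,380)]));print(observe()["force"])
```

```text
[-0.24650667 -0.51081586  0.38283348]
```

View pics/p1.png

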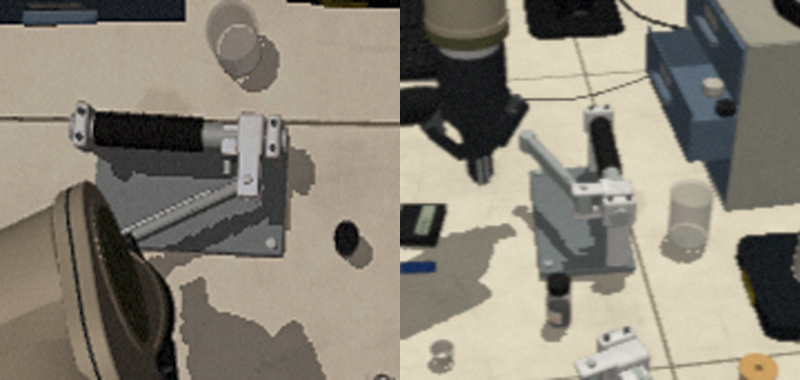

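drive_tool --motion '[{"tx":0.08,"ty":0.02,"tz":0,"rx":0,"ry":0,"rz":0,"gripper":0},{"tx":0.08,"ty":0.02,"tz":0,"rx":0,"ry":0,"rz":0,"gripper":0},{"tx":0.08,"ty":0.02,"tz":0,"rx":0,"ry":0,"rz":0,"gripper":0},{"tx":0.08,"ty":0.02,"tz":0,"rx":0,"ry":0,"rz":0,"gripper":0},{"tx":0.08,"ty":0.02,"tz":0,"rx":0,"ry":0,"rz":0,"gripper":0},{"tx":0.08,"ty":0.02,"tz":0,"rx":0,"ry":0,"rz":0,"gripper":0},{"tx":0.08,"ty":0.02,"tz":0,"rx":0,"ry":0,"rz":0,"gripper":0},{"tx":0.08,"ty":0.02,"tz":0,"rx":0,"ry":0,"rz":0,"gripper":0},{"tx":0.08,"ty":0.02,"tz":0,"rx":0,"ry":0,"rz":0,"gripper":0},{"tx":0.08,"ty":0.02,"tz":0,"rx":0,"ry":0,"rz":0,"gripper":0}]'

```text
time_s: 3.95
tool_pos: [0.5088, 0.199, 0.0653]
tool_rot: [[0.927, 0.376, 0.0], [0.376, -0.927, 0.0], [0.0, -0.0, -1.0]]
force: [-0.8, -0.4, 0.7]
grip_width: -0.0
```

drive_tool --motion '[{"tx":0.035,"ty":0.01,"tz":0,"rx":0,"ry":0,"rz":-0.003,"gripper":0},{"tx":0.035,"ty":0.01,"tz":0,"rx":0,"ry":0,"rz":-0.003,"gripper":0},{"tx":0.035,"ty":0.01,"tz":0,"rx":0,"ry":0,"rz":-0.003,"gripper":0},{"tx":0.035,"ty":0.01,"tz":0,"rx":0,"ry":0,"rz":-0.003,"gripper":0},{"tx":0.035,"ty":0.01,"tz":0,"rx":0,"ry":0,"rz":-0.003,"gripper":0},{"tx":0.035,"ty":0.01,"tz":0,"rx":0,"ry":0,"rz":-0.003,"gripper":0},{"tx":0.035,"ty":0.01,"tz":0,"rx":0,"ry":0,"rz":-0.003,"gripper":0},{"tx":0.035,"ty":0.01,"tz":0,"rx":0,"ry":0,"rz":-0.003,"gripper":0},{"tx":0.035,"ty":0.01,"tz":0,"rx":0,"ry":0,"rz":-0.003,"gripper":0},{"tx":0.035,"ty":0.01,"tz":0,"rx":0,"ry":0,"rz":-0.003,"gripper":0}]'

```text
time_s: 5.2
tool_pos: [0.526, 0.2041, 0.0652]
tool_rot: [[0.958, 0.287, -0.0], [0.287, -0.958, 0.0], [-0.0, -0.0, -1.0]]
force: [-2.3, 0.1, -0.4]
grip_width: -0.0
```

Run:
```python
from station import observe, eyes
import cv2,numpy as np
a=eyes.capture("top")["frame"][130:270,120:300,::-1];b=eyes.capture("side")["frame"][100:270,190:370,::-1]
f=lambda i,h:cv2.resize(i,(400,h),interpolation=cv2.INTER_CUBIC)
cv2.imwrite("pics/p2.png",np.hstack([f(a,380),f(b,380)]));print(observe()["force"])
```

```text
[-3.01606529  0.47018874 -1.38389317]
```

View pics/p2.png

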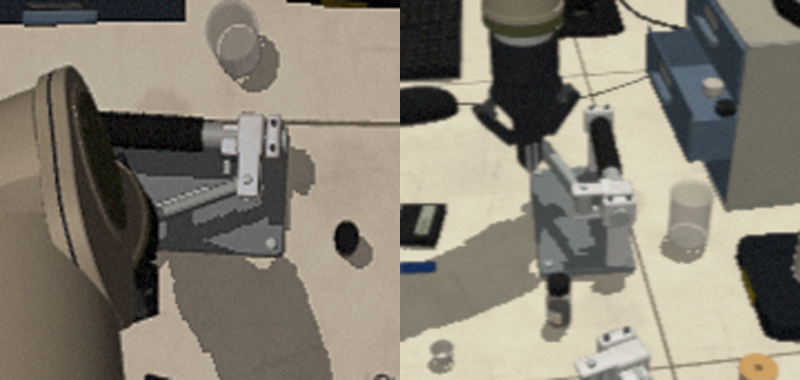

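drive_tool --motion '[{"tx":0.04,"ty":0.014,"tz":0,"rx":0,"ry":0,"rz":-0.0064,"gripper":0},{"tx":0.04,"ty":0.014,"tz":0,"rx":0,"ry":0,"rz":-0.0064,"gripper":0},{"tx":0.04,"ty":0.014,"tz":0,"rx":0,"ry":0,"rz":-0.0064,"gripper":0},{"tx":0.04,"ty":0.014,"tz":0,"rx":0,"ry":0,"rz":-0.0064,"gripper":0},{"tx":0.04,"ty":0.014,"tz":0,"rx":0,"ry":0,"rz":-0.0064,"gripper":0},{"tx":0.04,"ty":0.014,"tz":0,"rx":0,"ry":0,"rz":-0.0064,"gripper":0},{"tx":0.04,"ty":0.014,"tz":0,"rx":0,"ry":0,"rz":-0.0064,"gripper":0},{"tx":0.04,"ty":0.014,"tz":0,"rx":0,"ry":0,"rz":-0.0064,"gripper":0},{"tx":0.04,"ty":0.014,"tz":0,"rx":0,"ry":0,"rz":-0.0064,"gripper":0},{"tx":0.04,"ty":0.014,"tz":0,"rx":0,"ry":0,"rz":-0.0064,"gripper":0}]'

```text
time_s: 6.55
tool_pos: [0.5461, 0.211, 0.0653]
tool_rot: [[0.996, 0.089, -0.0], [0.089, -0.996, -0.0], [-0.0, 0.0, -1.0]]
force: [-4.1, 1.0, 1.1]
grip_width: -0.001
```

drive_tool --motion '[{"tx":0.016,"ty":0.004,"tz":0,"rx":0,"ry":0,"rz":-0.0028,"gripper":0},{"tx":0.016,"ty":0.004,"tz":0,"rx":0,"ry":0,"rz":-0.0028,"gripper":0},{"tx":0.016,"ty":0.004,"tz":0,"rx":0,"ry":0,"rz":-0.0028,"gripper":0},{"tx":0.016,"ty":0.004,"tz":0,"rx":0,"ry":0,"rz":-0.0028,"gripper":0},{"tx":0.016,"ty":0.004,"tz":0,"rx":0,"ry":0,"rz":-0.0028,"gripper":0},{"tx":0.016,"ty":0.004,"tz":0,"rx":0,"ry":0,"rz":-0.0028,"gripper":0},{"tx":0.016,"ty":0.004,"tz":0,"rx":0,"ry":0,"rz":-0.0028,"gripper":0},{"tx":0.016,"ty":0.004,"tz":0,"rx":0,"ry":0,"rz":-0.0028,"gripper":0},{"tx":0.016,"ty":0.004,"tz":0,"rx":0,"ry":0,"rz":-0.0028,"gripper":0},{"tx":0.016,"ty":0.004,"tz":0,"rx":0,"ry":0,"rz":-0.0028,"gripper":0}]'

```text
time_s: 7.8
tool_pos: [0.5539, 0.2132, 0.0653]
tool_rot: [[1.0, 0.002, -0.0], [0.002, -1.0, 0.0], [-0.0, -0.0, -1.0]]
force: [-4.4, 2.0, 0.5]
grip_width: -0.001
```

drive_tool --motion '[{"tx":0.006,"ty":0,"tz":0,"rx":0,"ry":0,"rz":0,"gripper":0},{"tx":0.006,"ty":0,"tz":0,"rx":0,"ry":0,"rz":0,"gripper":0},{"tx":0.006,"ty":0,"tz":0,"rx":0,"ry":0,"rz":0,"gripper":0},{"tx":0.006,"ty":0,"tz":0,"rx":0,"ry":0,"rz":0,"gripper":0},{"tx":0.006,"ty":0,"tz":0,"rx":0,"ry":0,"rz":0,"gripper":0},{"tx":0.006,"ty":0,"tz":0,"rx":0,"ry":0,"rz":0,"gripper":0},{"tx":0.006,"ty":0,"tz":0,"rx":0,"ry":0,"rz":0,"gripper":0},{"tx":0.006,"ty":0,"tz":0,"rx":0,"ry":0,"rz":0,"gripper":0},{"tx":0.006,"ty":0,"tz":0,"rx":0,"ry":0,"rz":0,"gripper":0},{"tx":0.006,"ty":0,"tz":0,"rx":0,"ry":0,"rz":0,"gripper":0}]'

```text
time_s: 9.05
tool_pos: [0.5568, 0.2134, 0.0653]
tool_rot: [[1.0, 0.002, -0.0], [0.002, -1.0, 0.0], [-0.0, -0.0, -1.0]]
force: [-5.6, 3.6, 1.3]
grip_width: 0.0
```

drive_tool --motion '[{"tx":0.005,"ty":0.002,"tz":0,"rx":0,"ry":0,"rz":0,"gripper":0},{"tx":0.005,"ty":0.002,"tz":0,"rx":0,"ry":0,"rz":0,"gripper":0},{"tx":0.005,"ty":0.002,"tz":0,"rx":0,"ry":0,"rz":0,"gripper":0},{"tx":0.005,"ty":0.002,"tz":0,"rx":0,"ry":0,"rz":0,"gripper":0},{"tx":0.005,"ty":0.002,"tz":0,"rx":0,"ry":0,"rz":0,"gripper":0},{"tx":0.005,"ty":0.002,"tz":0,"rx":0,"ry":0,"rz":0,"gripper":0},{"tx":0.005,"ty":0.002,"tz":0,"rx":0,"ry":0,"rz":0,"gripper":0},{"tx":0.005,"ty":0.002,"tz":0,"rx":0,"ry":0,"rz":0,"gripper":0},{"tx":0,"ty":0,"tz":0,"rx":0,"ry":0,"rz":0,"gripper":0},{"tx":0,"ty":0,"tz":0,"rx":0,"ry":0,"rz":0,"gripper":0}]'

```text
time_s: 10.3
tool_pos: [0.5589, 0.2135, 0.0653]
tool_rot: [[1.0, 0.002, -0.0], [0.002, -1.0, -0.0], [-0.0, 0.0, -1.0]]
force: [-5.2, 0.6, 0.5]
grip_width: -0.001
```

drive_tool --motion '[{"tx":0.006,"ty":0,"tz":0,"rx":0,"ry":0,"rz":0,"gripper":0},{"tx":0.006,"ty":0,"tz":0,"rx":0,"ry":0,"rz":0,"gripper":0},{"tx":0.006,"ty":0,"tz":0,"rx":0,"ry":0,"rz":0,"gripper":0},{"tx":0.006,"ty":0,"tz":0,"rx":0,"ry":0,"rz":0,"gripper":0},{"tx":0.006,"ty":0,"tz":0,"rx":0,"ry":0,"rz":0,"gripper":0},{"tx":0.006,"ty":0,"tz":0,"rx":0,"ry":0,"rz":0,"gripper":0},{"tx":0.006,"ty":0,"tz":0,"rx":0,"ry":0,"rz":0,"gripper":0},{"tx":0.006,"ty":0,"tz":0,"rx":0,"ry":0,"rz":0,"gripper":0},{"tx":0,"ty":0,"tz":0,"rx":0,"ry":0,"rz":0,"gripper":0},{"tx":0,"ty":0,"tz":0,"rx":0,"ry":0,"rz":0,"gripper":0}]'

```text
time_s: 11.55
tool_pos: [0.5603, 0.2136, 0.0652]
tool_rot: [[1.0, 0.002, -0.003], [0.002, -1.0, -0.0], [-0.003, 0.0, -1.0]]
force: [-10.2, 0.1, 5.6]
grip_width: 0.002
```

Run:
```python
from station import observe, eyes
import cv2,numpy as np
a=eyes.capture("top")["frame"][130:270,120:300,::-1];b=eyes.capture("side")["frame"][100:270,190:370,::-1]
f=lambda i,h:cv2.resize(i,(400,h),interpolation=cv2.INTER_CUBIC)
cv2.imwrite("pics/p3.png",np.hstack([f(a,380),f(b,380)]));print(observe()["force"])
```

```text
[-10.90326101   0.49684001   4.70376328]
```

View pics/p3.png

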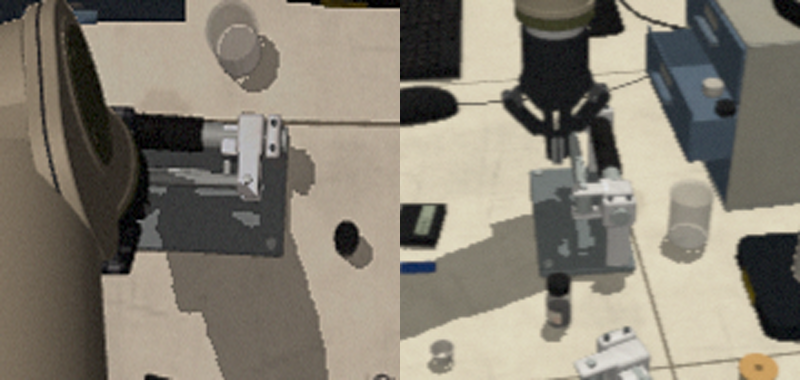

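Run:
```python
from station import observe, eyes
from h import *
np.set_printoptions(precision=3,suppress=True)
def at(n,uvcrop,y):
    u=190+(uvcrop[0]-400)/2.222;v=100+uvcrop[1]/2.235
    d=C[n]["pose"][:3,:3]@np.linalg.solve(C[n]["K"],[u,v,1]);o=C[n]["pose"][:3,3];return o+d*(y-o[1])/d[1]
for p in[(606,94),(606,105),(578,128),(557,158),(572,140),(512,92)]:print(p,at("side",p,.2136))
F=[];M=[]
for i in range(8):
    eyes.capture("side");s=observe();F.append(s["force"]);M.append(s["moment"])
F=np.mean(F,0);M=np.mean(M,0);print(F,M,s["joint_efforts"],s["time_s"],s["tool_pos"])
```

```text
(606, 94) [0.619 0.214 0.15 ]
(606, 105) [0.619 0.214 0.135]
(578, 128) [0.586 0.214 0.107]
(557, 158) [0.561 0.214 0.067]
(572, 140) [0.579 0.214 0.091]
(512, 92) [0.511 0.214 0.161]
[-10.89    0.537   5.006] [ 0.058  2.057 -0.036] [  2.453 -58.042  10.365 -36.571   0.899  -3.178   0.034] 12.05 [0.56  0.214 0.065]
```

drive_tool --motion '[{"tx":0.002,"ty":0,"tz":0,"rx":0,"ry":0,"rz":0,"gripper":0},{"tx":0,"ty":0,"tz":0,"rx":0,"ry":0,"rz":0,"gripper":0},{"tx":0,"ty":0,"tz":0,"rx":0,"ry":0,"rz":0,"gripper":0},{"tx":0,"ty":0,"tz":0,"rx":0,"ry":0,"rz":0,"gripper":0},{"tx":0,"ty":0,"tz":0,"rx":0,"ry":0,"rz":0,"gripper":0},{"tx":0,"ty":0,"tz":0,"rx":0,"ry":0,"rz":0,"gripper":0},{"tx":0,"ty":0,"tz":0,"rx":0,"ry":0,"rz":0,"gripper":0},{"tx":0,"ty":0,"tz":0,"rx":0,"ry":0,"rz":0,"gripper":0},{"tx":0,"ty":0,"tz":0,"rx":0,"ry":0,"rz":0,"gripper":0},{"tx":0,"ty":0,"tz":0,"rx":0,"ry":0,"rz":0,"gripper":0}]'

```text
time_s: 13.3
tool_pos: [0.5604, 0.2136, 0.0652]
tool_rot: [[1.0, 0.002, -0.003], [0.002, -1.0, -0.0], [-0.003, 0.0, -1.0]]
force: [-11.2, 0.7, 5.0]
grip_width: 0.0
```

drive_tool --motion '[{"tx":-0.06,"ty":-0.01,"tz":0,"rx":0,"ry":0,"rz":0.005,"gripper":0},{"tx":-0.12,"ty":-0.02,"tz":0,"rx":0,"ry":0,"rz":0.01,"gripper":0},{"tx":-0.14,"ty":-0.02,"tz":0,"rx":0,"ry":0,"rz":0.01,"gripper":0},{"tx":-0.14,"ty":-0.02,"tz":0,"rx":0,"ry":0,"rz":0.01,"gripper":0},{"tx":-0.14,"ty":-0.04,"tz":0,"rx":0,"ry":0,"rz":0.01,"gripper":0},{"tx":-0.14,"ty":-0.04,"tz":0,"rx":0,"ry":0,"rz":0.01,"gripper":0},{"tx":-0.18,"ty":-0.04,"tz":0,"rx":0,"ry":0,"rz":0.01,"gripper":0},{"tx":-0.2,"ty":-0.04,"tz":0,"rx":0,"ry":0,"rz":0,"gripper":0},{"tx":-0.3,"ty":-0.04,"tz":0,"rx":0,"ry":0,"rz":0,"gripper":0},{"tx":-0.3,"ty":0,"tz":0,"rx":0,"ry":0,"rz":0,"gripper":0}]'

```text
time_s: 14.55
tool_pos: [0.4751, 0.2005, 0.0656]
tool_rot: [[0.979, 0.205, 0.001], [0.205, -0.979, 0.001], [0.001, -0.0, -1.0]]
force: [0.5, 0.0, 0.1]
grip_width: -0.001
```

Run:
```python
from station import observe, eyes
import cv2,numpy as np
a=eyes.capture("top")["frame"][130:270,120:300,::-1];b=eyes.capture("side")["frame"][100:270,190:370,::-1]
f=lambda i,h:cv2.resize(i,(400,h),interpolation=cv2.INTER_CUBIC)
cv2.imwrite("pics/p4.png",np.hstack([f(a,380),f(b,380)]));print(observe()["force"])
```

```text
[-0.36449738  0.40345373 -0.23942993]
```

View pics/p4.png

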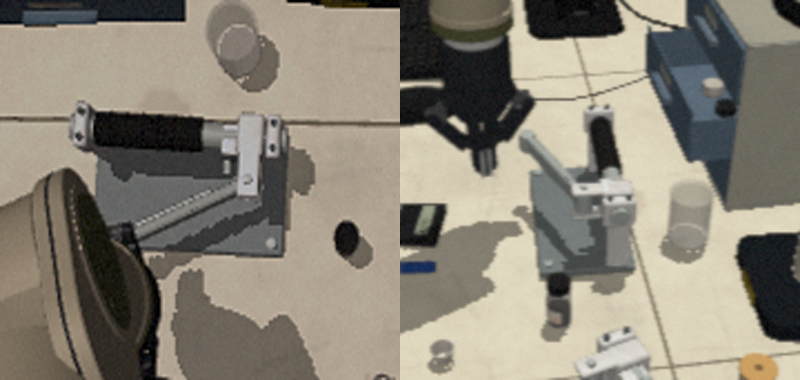

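drive_tool --motion '[{"tx":0,"ty":0,"tz":0.9,"rx":0,"ry":0,"rz":0,"gripper":0},{"tx":0,"ty":0,"tz":0.9,"rx":0,"ry":0,"rz":0,"gripper":0},{"tx":0,"ty":-1,"tz":0,"rx":0,"ry":0,"rz":-0.0131,"gripper":0},{"tx":0,"ty":-1,"tz":0,"rx":0,"ry":0,"rz":-0.0131,"gripper":0},{"tx":0,"ty":-1,"tz":0,"rx":0,"ry":0,"rz":-0.0131,"gripper":0},{"tx":0,"ty":-1,"tz":0,"rx":0,"ry":0,"rz":-0.0131,"gripper":0},{"tx":0,"ty":-1,"tz":0,"rx":0,"ry":0,"rz":-0.0131,"gripper":0},{"tx":0,"ty":-1,"tz":0,"rx":0,"ry":0,"rz":-0.0131,"gripper":0},{"tx":0,"ty":-1,"tz":0,"rx":0,"ry":0,"rz":-0.0131,"gripper":0},{"tx":0,"ty":-1,"tz":0,"rx":0,"ry":0,"rz":-0.0131,"gripper":0}]'

```text
time_s: 15.9
tool_pos: [0.476, -0.2013, 0.1558]
tool_rot: [[0.992, -0.123, 0.002], [-0.123, -0.992, -0.0], [0.002, -0.0, -1.0]]
force: [0.6, 0.4, -0.7]
grip_width: -0.003
```

drive_tool --motion '[{"tx":0,"ty":-0.01,"tz":-0.168,"rx":0,"ry":0,"rz":0,"gripper":0},{"tx":0,"ty":-0.01,"tz":-0.168,"rx":0,"ry":0,"rz":0,"gripper":0},{"tx":0,"ty":-0.01,"tz":-0.168,"rx":0,"ry":0,"rz":0,"gripper":0},{"tx":0,"ty":-0.01,"tz":-0.168,"rx":0,"ry":0,"rz":0,"gripper":0},{"tx":0,"ty":-0.01,"tz":-0.168,"rx":0,"ry":0,"rz":0,"gripper":0},{"tx":0,"ty":-0.01,"tz":-0.168,"rx":0,"ry":0,"rz":0,"gripper":0},{"tx":0,"ty":-0.01,"tz":-0.168,"rx":0,"ry":0,"rz":0,"gripper":0},{"tx":0,"ty":-0.01,"tz":-0.168,"rx":0,"ry":0,"rz":0,"gripper":0},{"tx":0,"ty":0,"tz":-0.168,"rx":0,"ry":0,"rz":0,"gripper":0},{"tx":0,"ty":0,"tz":-0.168,"rx":0,"ry":0,"rz":0,"gripper":0}]'

```text
time_s: 17.15
tool_pos: [0.4756, -0.2037, 0.0708]
tool_rot: [[0.992, -0.122, 0.0], [-0.122, -0.992, 0.0], [0.0, -0.0, -1.0]]
force: [0.5, -0.2, -0.8]
grip_width: 0.001
```

drive_tool --motion '[{"tx":0.06,"ty":0,"tz":0,"rx":0,"ry":0,"rz":0,"gripper":0},{"tx":0.08,"ty":0,"tz":0,"rx":0,"ry":0,"rz":0,"gripper":0},{"tx":0.08,"ty":0,"tz":0,"rx":0,"ry":0,"rz":0,"gripper":0},{"tx":0.08,"ty":0,"tz":0,"rx":0,"ry":0,"rz":0,"gripper":0},{"tx":0.08,"ty":0,"tz":0,"rx":0,"ry":0,"rz":0,"gripper":0},{"tx":0.08,"ty":0,"tz":0,"rx":0,"ry":0,"rz":0,"gripper":0},{"tx":0.08,"ty":0,"tz":0,"rx":0,"ry":0,"rz":0,"gripper":0},{"tx":0.08,"ty":0,"tz":0,"rx":0,"ry":0,"rz":0,"gripper":0},{"tx":0.08,"ty":0,"tz":0,"rx":0,"ry":0,"rz":0,"gripper":0},{"tx":0,"ty":0,"tz":0,"rx":0,"ry":0,"rz":0,"gripper":0}]'

```text
time_s: 18.4
tool_pos: [0.5108, -0.2037, 0.0713]
tool_rot: [[0.993, -0.122, 0.0], [-0.122, -0.993, -0.0], [0.0, 0.0, -1.0]]
force: [-0.5, -0.2, -0.4]
grip_width: 0.001
```

Run:
```python
from station import observe, eyes
import cv2,numpy as np
a=eyes.capture("top")["frame"][130:270,270:450,::-1];b=eyes.capture("side")["frame"][190:380,190:390,::-1]
f=lambda i,h:cv2.resize(i,(400,h),interpolation=cv2.INTER_CUBIC)
cv2.imwrite("pics/p5.png",np.hstack([f(a,380),f(b,380)]));print(observe()["force"])
```

```text
[-0.61499444  0.13912955 -0.09249942]
```

View pics/p5.png

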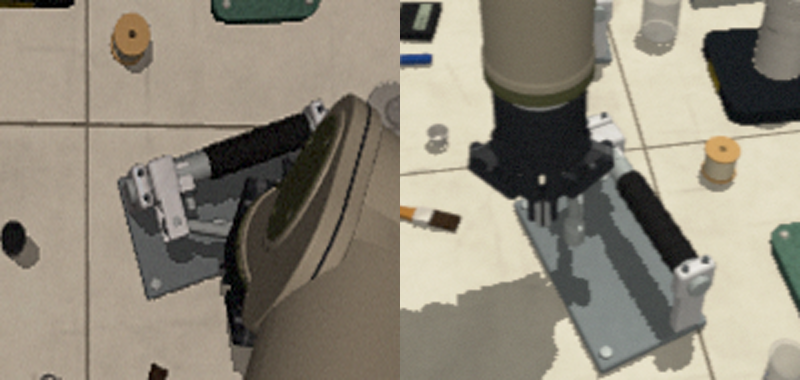

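drive_tool --motion '[{"tx":0.038,"ty":-0.008,"tz":0,"rx":0,"ry":0,"rz":0.0025,"gripper":0},{"tx":0.038,"ty":-0.008,"tz":0,"rx":0,"ry":0,"rz":0.0025,"gripper":0},{"tx":0.038,"ty":-0.008,"tz":0,"rx":0,"ry":0,"rz":0.0025,"gripper":0},{"tx":0.038,"ty":-0.008,"tz":0,"rx":0,"ry":0,"rz":0.0025,"gripper":0},{"tx":0.038,"ty":-0.008,"tz":0,"rx":0,"ry":0,"rz":0.005,"gripper":0},{"tx":0.038,"ty":-0.008,"tz":0,"rx":0,"ry":0,"rz":0.005,"gripper":0},{"tx":0.038,"ty":-0.008,"tz":0,"rx":0,"ry":0,"rz":0.005,"gripper":0},{"tx":0.038,"ty":-0.008,"tz":0,"rx":0,"ry":0,"rz":0.005,"gripper":0},{"tx":0.038,"ty":-0.008,"tz":0,"rx":0,"ry":0,"rz":0.005,"gripper":0},{"tx":0.038,"ty":-0.008,"tz":0,"rx":0,"ry":0,"rz":0.005,"gripper":0}]'

```text
time_s: 19.75
tool_pos: [0.5294, -0.208, 0.0713]
tool_rot: [[1.0, 0.004, -0.0], [0.004, -1.0, -0.0], [-0.0, 0.0, -1.0]]
force: [-3.6, -0.7, 1.1]
grip_width: 0.005
```

drive_tool --motion '[{"tx":0.02,"ty":-0.003,"tz":0,"rx":0,"ry":0,"rz":0.0061,"gripper":0},{"tx":0.02,"ty":-0.003,"tz":0,"rx":0,"ry":0,"rz":0.0061,"gripper":0},{"tx":0.02,"ty":-0.003,"tz":0,"rx":0,"ry":0,"rz":0.0061,"gripper":0},{"tx":0.02,"ty":-0.003,"tz":0,"rx":0,"ry":0,"rz":0.0061,"gripper":0},{"tx":0.02,"ty":-0.003,"tz":0,"rx":0,"ry":0,"rz":0.0061,"gripper":0},{"tx":0.02,"ty":-0.003,"tz":0,"rx":0,"ry":0,"rz":0.0061,"gripper":0},{"tx":0.02,"ty":-0.003,"tz":0,"rx":0,"ry":0,"rz":0.0061,"gripper":0},{"tx":0.02,"ty":-0.003,"tz":0,"rx":0,"ry":0,"rz":0.0061,"gripper":0},{"tx":0.02,"ty":-0.003,"tz":0,"rx":0,"ry":0,"rz":0.0061,"gripper":0},{"tx":0.02,"ty":-0.003,"tz":0,"rx":0,"ry":0,"rz":0.0061,"gripper":0}]'

```text
time_s: 21.0
tool_pos: [0.5393, -0.2099, 0.0713]
tool_rot: [[0.981, 0.194, -0.0], [0.194, -0.981, -0.001], [-0.0, 0.001, -1.0]]
force: [-3.6, -4.5, 0.6]
grip_width: -0.0
```

drive_tool --motion '[{"tx":0.007,"ty":0,"tz":0,"rx":0,"ry":0,"rz":0.0025,"gripper":0},{"tx":0.007,"ty":0,"tz":0,"rx":0,"ry":0,"rz":0.0025,"gripper":0},{"tx":0.007,"ty":0,"tz":0,"rx":0,"ry":0,"rz":0.0025,"gripper":0},{"tx":0.007,"ty":0,"tz":0,"rx":0,"ry":0,"rz":0.0025,"gripper":0},{"tx":0.007,"ty":0,"tz":0,"rx":0,"ry":0,"rz":0.0025,"gripper":0},{"tx":0.007,"ty":0,"tz":0,"rx":0,"ry":0,"rz":0.0025,"gripper":0},{"tx":0.007,"ty":0,"tz":0,"rx":0,"ry":0,"rz":0.0025,"gripper":0},{"tx":0.007,"ty":0,"tz":0,"rx":0,"ry":0,"rz":0.0025,"gripper":0},{"tx":0,"ty":0,"tz":0,"rx":0,"ry":0,"rz":0.0025,"gripper":0},{"tx":0,"ty":0,"tz":0,"rx":0,"ry":0,"rz":0.0025,"gripper":0}]'

```text
time_s: 22.25
tool_pos: [0.5421, -0.2099, 0.0713]
tool_rot: [[0.963, 0.27, -0.0], [0.27, -0.963, -0.001], [-0.0, 0.001, -1.0]]
force: [-3.7, -4.0, -0.8]
grip_width: 0.004
```

drive_tool --motion '[{"tx":0.006,"ty":0.002,"tz":0,"rx":0,"ry":0,"rz":0,"gripper":0},{"tx":0.006,"ty":0.002,"tz":0,"rx":0,"ry":0,"rz":0,"gripper":0},{"tx":0.006,"ty":0.002,"tz":0,"rx":0,"ry":0,"rz":0,"gripper":0},{"tx":0.006,"ty":0.002,"tz":0,"rx":0,"ry":0,"rz":0,"gripper":0},{"tx":0.006,"ty":0.002,"tz":0,"rx":0,"ry":0,"rz":0,"gripper":0},{"tx":0.006,"ty":0.002,"tz":0,"rx":0,"ry":0,"rz":0,"gripper":0},{"tx":0.006,"ty":0.002,"tz":0,"rx":0,"ry":0,"rz":0,"gripper":0},{"tx":0,"ty":0,"tz":0,"rx":0,"ry":0,"rz":0,"gripper":0},{"tx":0,"ty":0,"tz":0,"rx":0,"ry":0,"rz":0,"gripper":0},{"tx":0,"ty":0,"tz":0,"rx":0,"ry":0,"rz":0,"gripper":0}]'

```text
time_s: 23.5
tool_pos: [0.5441, -0.2095, 0.0712]
tool_rot: [[0.963, 0.269, -0.0], [0.269, -0.963, -0.001], [-0.001, 0.001, -1.0]]
force: [-4.1, -5.0, -0.0]
grip_width: -0.0
```

drive_tool --motion '[{"tx":0.006,"ty":0.002,"tz":0,"rx":0,"ry":0,"rz":0,"gripper":0},{"tx":0.006,"ty":0.002,"tz":0,"rx":0,"ry":0,"rz":0,"gripper":0},{"tx":0.006,"ty":0.002,"tz":0,"rx":0,"ry":0,"rz":0,"gripper":0},{"tx":0.006,"ty":0.002,"tz":0,"rx":0,"ry":0,"rz":0,"gripper":0},{"tx":0.006,"ty":0.002,"tz":0,"rx":0,"ry":0,"rz":0,"gripper":0},{"tx":0.006,"ty":0.002,"tz":0,"rx":0,"ry":0,"rz":0,"gripper":0},{"tx":0,"ty":0,"tz":0,"rx":0,"ry":0,"rz":0,"gripper":0},{"tx":0,"ty":0,"tz":0,"rx":0,"ry":0,"rz":0,"gripper":0},{"tx":0,"ty":0,"tz":0,"rx":0,"ry":0,"rz":0,"gripper":0},{"tx":0,"ty":0,"tz":0,"rx":0,"ry":0,"rz":0,"gripper":0}]'

```text
time_s: 24.75
tool_pos: [0.545, -0.2094, 0.0712]
tool_rot: [[0.963, 0.269, -0.002], [0.269, -0.963, -0.001], [-0.002, 0.0, -1.0]]
force: [-7.9, -5.6, 3.5]
grip_width: 0.0
```

drive_tool --motion '[{"tx":0.006,"ty":0.001,"tz":0,"rx":0,"ry":0,"rz":0,"gripper":0},{"tx":0.006,"ty":0.001,"tz":0,"rx":0,"ry":0,"rz":0,"gripper":0},{"tx":0,"ty":0,"tz":0,"rx":0,"ry":0,"rz":0,"gripper":0},{"tx":0,"ty":0,"tz":0,"rx":0,"ry":0,"rz":0,"gripper":0},{"tx":0,"ty":0,"tz":0,"rx":0,"ry":0,"rz":0,"gripper":0},{"tx":0,"ty":0,"tz":0,"rx":0,"ry":0,"rz":0,"gripper":0},{"tx":0,"ty":0,"tz":0,"rx":0,"ry":0,"rz":0,"gripper":0},{"tx":0,"ty":0,"tz":0,"rx":0,"ry":0,"rz":0,"gripper":0},{"tx":0,"ty":0,"tz":0,"rx":0,"ry":0,"rz":0,"gripper":0},{"tx":0,"ty":0,"tz":0,"rx":0,"ry":0,"rz":0,"gripper":0}]'

```text
time_s: 26.0
tool_pos: [0.545, -0.2094, 0.0712]
tool_rot: [[0.963, 0.269, -0.003], [0.269, -0.963, -0.001], [-0.003, -0.0, -1.0]]
force: [-12.0, -5.1, 4.4]
grip_width: -0.001
```

Run:
```python
from station import observe, eyes
import cv2,numpy as np
a=eyes.capture("top")["frame"][130:270,270:450,::-1];b=eyes.capture("side")["frame"][190:380,190:390,::-1]
f=lambda i,h:cv2.resize(i,(400,h),interpolation=cv2.INTER_CUBIC)
cv2.imwrite("pics/p6.png",np.hstack([f(a,380),f(b,380)]));s=observe();print(s["force"],s["tool_pos"],s["moment"])
```

```text
[-11.0362735   -5.67379283   5.38216456] [ 0.54503244 -0.20935087  0.07116814] [-1.12168686  2.09894155 -0.07925608]
```

View pics/p6.png

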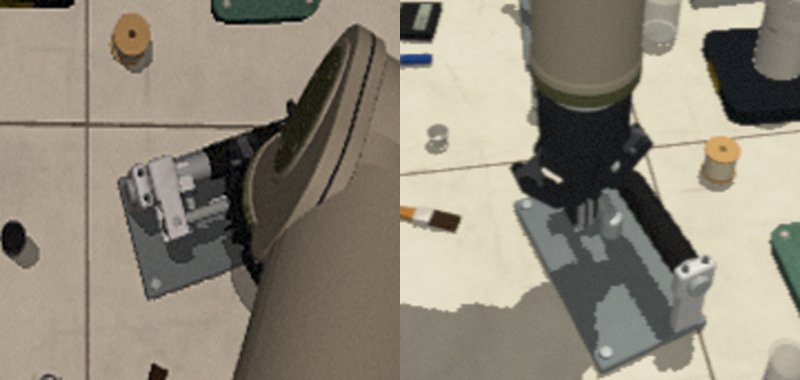

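Run:
```python
from station import arm
print(arm.sign_off())
```

```text
the job is handed in; nothing more can be done
None
```

I pushed the long lever to its stop, held it there and let it spring back. I then pushed the short lever to its stop and handed the job in at 26 s of the 53 s, still holding it.

- **Long lever:** pushed in with the backs of the shut fingers. At the stop the force rose sharply from about 5 N to 11 N. I held it for over 1.5 s, then backed off. The picture showed it back in its rest position, and the force read about zero.
- **Short lever:** pushed in the same way. A further 0.6 mm of commanded push raised the force to about 12 N without moving the tool, so it was on its stop. In the last picture the lever is parallel to its bar.
- **Bars and small things:** the closest gripper part stayed about 2 cm clear of the long bar by my estimate. I did not work that out for the short bar, and the last picture does not show the clearance clearly. The small things in the pictures (vial, crucible, beaker and spool) were not disturbed.
- **Unexplained reading:** at both stops there was also about 5 N upward on the tool. I put this down to the flared finger backs bearing on the blade's top edge, but it was the same on the short lever with the tool 6 mm higher, so that is not confirmed.

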